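# Find the clear bore with the hanging plug gauge

### The job

Lift the thick plug gauge off its hook and find by feel which of the housing's three bores is clear: the other two still have a masking plug deep down inside. Lower the gauge into the clear bore until its collar sits flush on the housing, keeping hold of it until it is fully home, then let go and leave it standing there, with the two other pieces still hanging on their hooks.

Things in the scene. Friction and masses are not known exactly. Their poses are not given: they have to be found in the camera images.
- gauge: Thick steel plug gauge on any hook. From the top: flat eye 26 wide (y), 12 thick (x), 52 mm tall: 8 mm top bar, window 30 tall and 16 wide for the hook, 14 mm solid neck; round collar 34 diameter, 8 thick; round pin 16 diameter, 45 mm long, chamfered 3 mm. Origin: centre of the top bar's underside (rests on the hook); z up. Window's middle at z -15, pin foot at -97 mm.
- gauge_collar (a point): Centre of the underside of the thick gauge's collar, on its axis: 52 mm below the gauge's origin, 45 mm above the foot of its pin.
- slim_gauge: Bystander on another hook: a gauge with the same eye but a slim pin (9 mm diameter, 45 mm long, collar 24 mm). Origin and axes as for the thick gauge. Leave it hanging.
- blade_gauge: Bystander on another hook: the same eye with a flat blade (20 mm wide, 4 mm thick, 50 mm long) instead of a pin, and no collar. Origin and axes as for the thick gauge. Leave it hanging.
- rack: Fixed hook rack: foot plate 120 (x) by 290 (y) by 12 mm, cross bar along y at x +45 mm, top at 156 mm, on two posts. Three hooks at y -100, 0, +100 mm, of 8 mm round bar, run level from the cross bar towards the rack's -x, top at 154 mm; they turn up at x -36 and end at x -46 mm, 10 mm above the level part. Origin: centre of the plate's underside, z up.
- hook1 (a point): Point on top of the level part of the middle hook, where a piece hangs. To come off a hook, a piece must rise 10 to 22 mm (its window is 30 mm tall, the hook's bar 8 mm thick) and then travel at least 45 mm towards the rack's -x, staying at that height.
- housing: Fixed aluminium block, 70 (x) by 160 (y) by 55 mm tall, with three vertical bores of 18 mm diameter, 2 mm chamfers, in a row along y, 50 mm apart. In one bore (any) the pin goes in to its full 45 mm; in the other two a hidden plug stops it 28 mm below the top, leaving the collar 17 mm above the housing. Origin: centre of the underside; top at z 55 mm.
- housing_hole0 (a point): Centre of the mouth of the bore at the housing's y = -50 mm, level with its top face.
- housing_hole1 (a point): Centre of the mouth of the middle bore, level with the top face.
- housing_hole2 (a point): Centre of the mouth of the bore at the housing's y = +50 mm, level with the top face.
Things that resemble listed ones, but are neither listed nor needed, are in the scene too. Leave any green or orange look-alike of the gauge alone.

How it is judged:
By the outcome, as a careful person would: the job done as asked, in the order asked, and still so for the second after the job is handed in, with the robot touching nothing.
It also fails if it takes over 61 s, if anything falls off the work surface, if the arm or the gripper's body presses on something with over 40 N, if the wrist force passes 120 N, or if a joint passes its speed limit or range.

### The arm

A 6-joint arm with a two-finger parallel gripper is mounted at the origin on the work surface. World frame = base frame: x ahead of the robot, y to its left, z up, the work surface at z = 0. Lengths are in m, angles in degrees, forces in N, time in s.
With the tool pointing down it reaches from about 0.4 to 0.825 m from the base axis. Payload 7 kg.
Tool frame: the origin (TCP) lies on the centre line of the jaws, within the pads' length; the fingertips stand 19 mm ahead of it and the grasp point (between the pads) is the TCP (r.tips_ahead is the distance from the TCP to the fingertips, in m); z points along the fingers, y is the line along which they close (so a half turn about z gives the same grasp; the last joint's range is limited). The gripper opens to 88 mm and grips with 3 to 60 N. Pads are 19 mm wide; open, the fingers measure 130 mm over their backs; the gripper's body (78 mm by 193 mm) begins 47 mm behind the grasp point.
Start: joints at [83.199, 20.546, 0.682, 0, -70.136, -16.507], TCP at [0.267, 0.62, 0.246] pointing down, gripper open.
Joint ranges: [-176.03, 176.03], [-82.01, 121.73], [-58.28, 71.71], [-173.87, 95.51], [-174.79, -0.11], [-173.66, 173.66]. Speed limits (degrees/s): [136.94, 136.94, 172.46, 180, 180, 180].

### API

Orientations are given as [roll, pitch, yaw] about the fixed x, y, z axes, in that order (R = Rz(yaw) Ry(pitch) Rx(roll)).
In Python, from plant import r, viewer, close_job gives the robot as it stands. The module is installed in compiled form; this text tells all that it offers.
- The arm moves only by the tool arm_command, never from a script. Its arguments are lists of equal length, an entry for each row: "travel": the shift along the world's x, y, z scaled (see below), a list of three; "delta_rot": the turn, a rotation vector about the world's x, y, z scaled (see below), a list of three. In form: {"travel": [[dx, dy, dz], ...], "delta_rot": [[rx, ry, rz], ...]}. A call has 1 to 20 rows; each row is the pose to reach, as a shift and turn from the pose commanded when the call began; what a row does not reach only later rows make up. The controller multiplies each number of a shift by 0.5 m and each number of a turn by 90 degrees. A row lasts 1/8 s, in which the tool goes at most 62.5 mm and 10.7 degrees, less where a joint would pass 70% of its speed; a pose out of reach is approached as far as the arm can. A call with a number of a shift or a turn outside -1 to 1 is refused whole. A call with a gripper value outside its range is refused whole. "grip" is the opening, from 0 (shut) to 1 (fully open), set as the call begins (left out, the last holds). The fingers move at their own pace and stop on an object; "newtons" is the grip in N (left out, the last holds). Time passes only in rows, so rows that repeat a pose let the fingers close. It gives the time, the measured TCP pose, the force, the opening and the grip force at its end, in the units of the state.
- r.get_state(): the state, without advancing time (a new reading comes with each control period).
- viewer.capture(name): name is "side" or "top"; returns a dict with "img" (480x640x3 uint8, red, green, blue), "camera_matrix" (3x3 intrinsics, pixels), "R" (3x3) and "t" (3): a world point X has camera coordinates R X + t. Camera axes: x right, y down, z forward; pixel columns grow to the right and rows downward; lengths in m; the calibration is good to about 2 mm. A picture is of the moment at which its call begins. There is no depth.
- close_job(): hands the job in; it is judged then, once.
The state is a dict: "time_s": time; "joints": joint angles; "qd": joint speeds; "joint_torque": joint torques, N m; "tcp_pos": TCP position; "eef_rot": TCP orientation; "contact_force": force on the tool from outside, world axes, zero at the start; "moment": the same for the moment, N m; "gripper_width": finger opening in m; "gripper_force": force on a finger pad.
Only numpy, scipy, OpenCV 4.12 (cv2) and the standard library are available. Lean on these libraries where they do the work, as an engineer would, in place of code of your own. Each camera call takes 0.05 s, during which the arm holds its last target. There are 200 camera calls.

## Working session

There is one attempt and no reset: what is moved stays moved. The work goes in short steps, Python scripts to look and compute and a tool call to move; the robot and the scene stay as the last step left them, time stands still between calls to the robot, and variables do not carry over. Pictures are saved under pics/ and viewed, at most 10 in all, crops included, and the job is handed in when it is done.

Besides the shell and the picture viewer there is one more tool, called after "Request:" by a JSON object that holds its "method" and its "body". arm_command: Moves the arm, as the interface text tells. Shifts and turns lie within -1 to 1; 1 stands for 0.5 m of shift or 90 degrees of turn. Its arguments: {"type":"object","properties":{"travel":{"type":"array"},"delta_rot":{"type":"array"},"grip":{"type":"number"},"newtons":{"type":"number"}},"required":["travel","delta_rot"]}

```bash
mkdir -p pics; python3 - <<'E'
from plant import r, viewer
import cv2,pickle
for n in("side","top"):
    c=viewer.capture(n); pickle.dump(c,open(n+"0.pkl","wb")); cv2.imwrite(f"pics/{n}0.png",c["img"][:,:,::-1]); print(n,c["camera_matrix"].round(1).tolist(),c["R"].round(3).tolist(),c["t"].round(3).tolist())
print(r.get_state())
E
```

```text
side [[443.7, 0.0, 328.0], [0.0, 443.7, 242.8], [0.0, 0.0, 1.0]] [[0.856, -0.517, 0.015], [-0.374, -0.639, -0.673], [0.357, 0.57, -0.74]] [-0.502, 0.283, 0.708]
top [[515.8, 0.0, 315.0], [0.0, 515.8, 238.4], [0.0, 0.0, 1.0]] [[-0.107, -0.994, -0.003], [-0.972, 0.106, -0.208], [0.207, -0.019, -0.978]] [0.068, 0.607, 0.809]
{'time_s': 0.1, 'joints': array([ 8.31979327e+01,  2.05877844e+01,  6.40929021e-01, -1.47337617e-02,
       -7.01343597e+01, -1.65063114e+01]), 'qd': array([-0.04285106, -0.11618246,  0.15411453,  0.01307086,  0.04095033,
        0.02046096]), 'joint_torque': array([-1.65224534e-03, -5.84161556e+01,  2.93751276e+01,  7.01545089e+00,
        1.02297086e-02, -4.03085846e-05]), 'tcp_pos': array([0.26697184, 0.61955129, 0.24473515]), 'eef_rot': array([ 1.79918196e+02, -9.79596767e-03, -2.33133883e+01]), 'contact_force': array([ 0.64632426, -0.01443224, -0.36605351]), 'moment': array([-0.00614951,  0.01505988,  0.00889463]), 'gripper_force': 0.0, 'gripper_width': 0.08789399162736092}
```

View pics/side0.png

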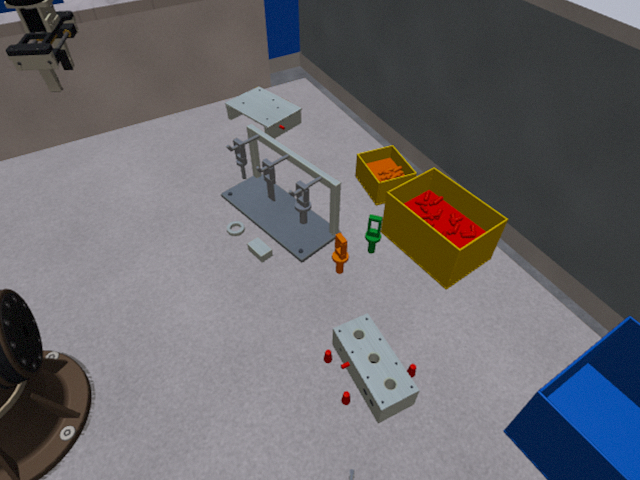

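View pics/top0.png

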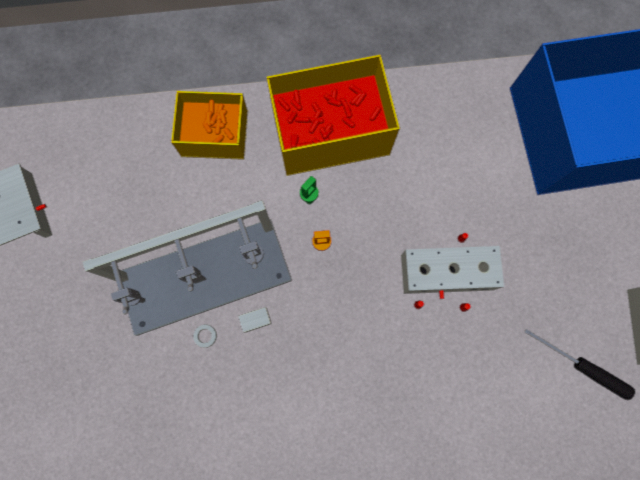

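The side view shows the slim gauge on the hook at (240,155), the blade at (270,180) and the thick gauge with its collar at (303,205). In the top view the thick gauge is at about (250,250), and the housing bores are at about (425,269), (454,268) and (484,267). Next I'll enlarge these areas and measure.

```bash
cat > h.py <<'E'
import numpy as np,cv2,pickle
L=lambda n:pickle.load(open(n+".pkl","rb"))
def ray(c,p):
    d=c["R"].T@np.linalg.inv(c["camera_matrix"])@np.array([p[0],p[1],1.]); o=-c["R"].T@c["t"]; return o,d
def plane(c,p,z):
    o,d=ray(c,p); return o+d*(z-o[2])/d[2]
def proj(c,X):
    q=c["camera_matrix"]@(c["R"]@np.asarray(X,float)+c["t"]); return q[:2]/q[2]
def tri(a,p,b,q):
    o,d=ray(a,p);u,e=ray(b,q); s=np.linalg.lstsq(np.c_[d,-e],u-o,rcond=None)[0]
    A=o+s[0]*d;B=u+s[1]*e; return (A+B)/2,np.linalg.norm(A-B)
E
python3 - <<'E'
from h import *
t,s=L("top0")["img"],L("side0")["img"]
up=lambda im,x,y,w,h,k:cv2.resize(im[y:y+h,x:x+w],None,fx=k,fy=k,interpolation=cv2.INTER_CUBIC)[:,:,::-1]
cv2.imwrite("pics/c1.png",up(t,80,195,220,145,3.6))
cv2.imwrite("pics/c2.png",np.vstack([up(s,220,120,130,145,4)[:,:],]))
# housing top bright mask + bores
c=L("top0");g=cv2.cvtColor(t,cv2.COLOR_RGB2GRAY)
hsv=cv2.cvtColor(t,cv2.COLOR_RGB2HSV)
print(g[240:296:4,440].tolist(), t[255,440],t[300,520])
m=(g[235:300,395:515]<110).astype(np.uint8)
n,l,st,ce=cv2.connectedComponentsWithStats(m)
for i in range(1,n):
    if st[i,4]>30: print(st[i].tolist(),ce[i]+[395,235],plane(c,ce[i]+[395,235],.055).round(4))
cv2.imwrite("pics/c3.png",up(t,395,230,120,70,6))
E
```

```text
[153, 154, 166, 150, 170, 170, 167, 173, 174, 167, 172, 116, 162, 70] [162 174 178] [153 149 154]
[62, 0, 11, 8, 65] [462.01538462 238.01538462] [ 0.5864 -0.2475  0.055 ]
[6, 16, 100, 48, 459] [433.02178649 283.52287582] [ 0.5145 -0.1862  0.055 ]
[84, 27, 9, 10, 71] [483.15492958 266.46478873] [ 0.534  -0.2748  0.055 ]
[25, 29, 10, 11, 77] [424.15584416 268.90909091] [ 0.5406 -0.1751  0.055 ]
[54, 28, 10, 10, 77] [453.5974026  267.71428571] [ 0.5373 -0.2248  0.055 ]
```

View pics/c1.png

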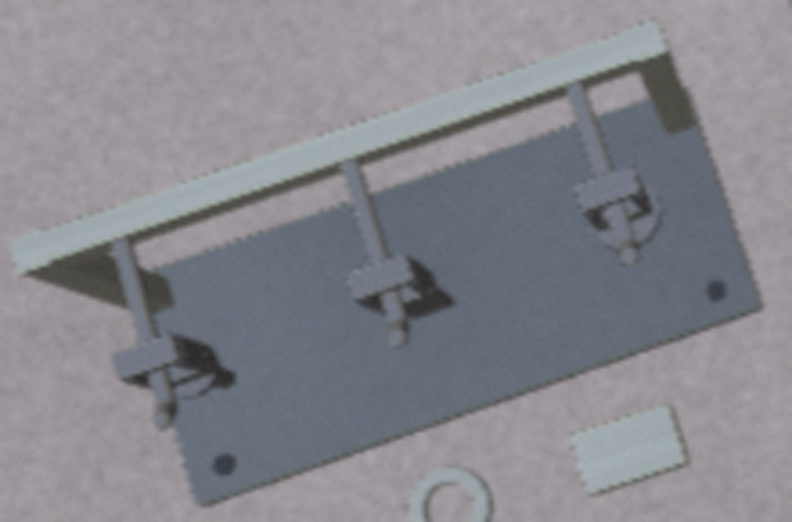

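View pics/c2.png

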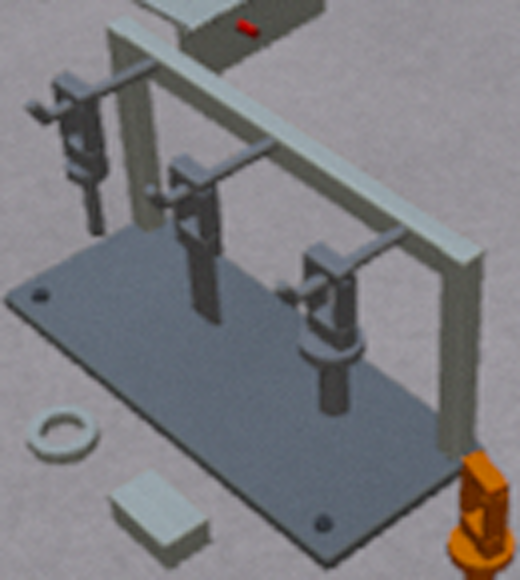

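View pics/c3.png

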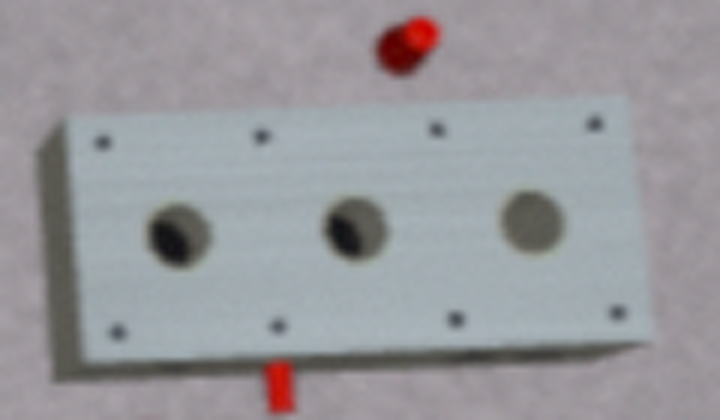

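The crops show the thick gauge on the right-hand hook, with its top bar at about crop (609,189) in c1 and about (322,257) in c2, and the collar around (331,342). The three bores measure 50 mm apart, as specified.

```bash
python3 - <<'E'
from h import *
t,s=L("top0"),L("side0")
T=lambda x,y:((x+.5)/3.6-.5+80,(y+.5)/3.6-.5+195)
S=lambda x,y:((x+.5)/4-.5+220,(y+.5)/4-.5+120)
P=lambda x,y,z:plane(t,T(x,y),z)
for nm,a,b,z in(("bar far",(12,240),(655,22),.156),("bar near",(25,272),(668,50),.156),("hookR",(575,90),(603,172),.154),("hookM",(349,165),(378,258),.154),("hookL",(122,243),(145,338),.154),("eyeback",(575,182),(635,168),.162),("eyefront",(584,209),(641,196),.162)):
    A,B=P(*a,z),P(*b,z);d=B-A;print(nm,A.round(4),B.round(4),np.hypot(*d[:2]).round(4),np.degrees(np.arctan2(d[1],d[0])).round(1))
e=P(609,189,.162);print("eye",e, "in side crop",(proj(s,e)-[220,120])*4)
for nm,p in(("eyetop tri",(322,257)),):print(tri(t,T(609,189),s,S(*p)))
# plate corners
for p in((205,505),(762,305)):print("plate",P(*p,.012).round(4))
print("tip",P(628,255,.160),P(397,340,.160),P(163,420,.160))
for u,v in((424.25,268.9),(453.9,267.75),(483.25,266.6)):
    X=plane(t,(u,v),.055);print(X.round(4),proj(s,X).round(1))
g=cv2.cvtColor(s["img"],cv2.COLOR_RGB2GRAY)[310:400,330:420]
hs=cv2.cvtColor(s["img"],cv2.COLOR_RGB2HSV)
m=(g<125).astype(np.uint8);n,l,st,ce=cv2.connectedComponentsWithStats(m)
for i in range(1,n):
    if 25<st[i,4]<200:print(st[i].tolist(),ce[i]+[330,310])
E
```

```text
bar far [0.5941 0.354  0.156 ] [0.6591 0.0796 0.156 ] 0.2819 -76.7
bar near [0.58   0.3488 0.156 ] [0.6462 0.0752 0.156 ] 0.2815 -76.4
hookR [0.6335 0.1161 0.154 ] [0.5968 0.1071 0.154 ] 0.0378 -166.3
hookM [0.6113 0.2132 0.154 ] [0.5705 0.2032 0.154 ] 0.0421 -166.3
hookL [0.5883 0.3092 0.154 ] [0.5475 0.3008 0.154 ] 0.0417 -168.4
eyeback [0.5921 0.1181 0.162 ] [0.5953 0.0928 0.162 ] 0.0255 -82.7
eyefront [0.5803 0.1153 0.162 ] [0.5832 0.0913 0.162 ] 0.0241 -83.1
eye [0.58759871 0.10431021 0.162     ] in side crop [328.14345995 259.89535307]
(array([0.58524059, 0.10431223, 0.16622691]), np.float64(0.0030647670742125327))
plate [0.4856 0.3267 0.012 ]
plate [0.5529 0.0512 0.012 ]
tip [0.55947869 0.09896924 0.16      ] [0.53460567 0.1959058  0.16      ] [0.51233161 0.29223581 0.16      ]
[ 0.5406 -0.1753  0.055 ] [358.6 334. ]
[ 0.5372 -0.2253  0.055 ] [373.7 357.9]
[ 0.5338 -0.2749  0.055 ] [390.  383.6]
[24, 20, 10, 9, 75] [358.44       334.13333333]
[0, 40, 3, 13, 28] [330.67857143 356.21428571]
[39, 44, 11, 9, 81] [373.58024691 357.98765432]
[77, 53, 10, 15, 98] [411.59183673 370.08163265]
[55, 69, 11, 11, 93] [389.89247312 383.8172043 ]
[11, 81, 10, 9, 71] [345.77464789 395.61971831]
[73, 81, 16, 9, 69] [412.04347826 396.33333333]
```

Request:
{"method": "arm_command", "body": {"travel": [[0.62,-0.95,0],[0.62,-0.95,0],[0.62,-0.95,0],[0.62,-0.95,0],[0.62,-0.95,0],[0.62,-0.95,0],[0.62,-0.95,0],[0.62,-0.95,0],[0.62,-0.95,0],[0.62,-0.95,0],[0.62,-0.95,0],[0.62,-0.95,0]], "delta_rot": [[0,0,0.344],[0,0,0.344],[0,0,0.344],[0,0,0.344],[0,0,0.344],[0,0,0.344],[0,0,0.344],[0,0,0.344],[0,0,0.344],[0,0,0.344],[0,0,0.344],[0,0,0.344]], "grip": 0.65}}

```text
time_s: 1.6
tcp_pos: [0.5765, 0.1458, 0.2455]
eef_rot: [-180.0, 0.0, 7.7]
contact_force: [0.5, 0.5, 0.3]
gripper_width: 0.0573
gripper_force: 0.0
```

Request:
{"method": "arm_command", "body": {"travel": [[0.022,-0.083,0],[0.022,-0.083,-0.02],[0.022,-0.083,-0.08],[0.022,-0.083,-0.14],[0.022,-0.083,-0.18],[0.022,-0.083,-0.203],[0.022,-0.083,-0.203]], "delta_rot": [[0,0,0],[0,0,0],[0,0,0],[0,0,0],[0,0,0],[0,0,0],[0,0,0]]}}

```text
time_s: 2.48
tcp_pos: [0.5876, 0.1041, 0.1435]
eef_rot: [180.0, 0.1, 7.7]
contact_force: [0.6, 0.2, -0.3]
gripper_width: 0.057
gripper_force: 0.0
```

```bash
python3 - <<'E'
from plant import viewer
from h import *
a=viewer.capture("side")["img"][100:250,200:400];b=viewer.capture("top")["img"][180:330,140:340]
cv2.imwrite("pics/d1.png",cv2.resize(np.hstack([a,b]),None,fx=2,fy=2)[:,:,::-1])
E
```

```text
(no output)
```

View pics/d1.png

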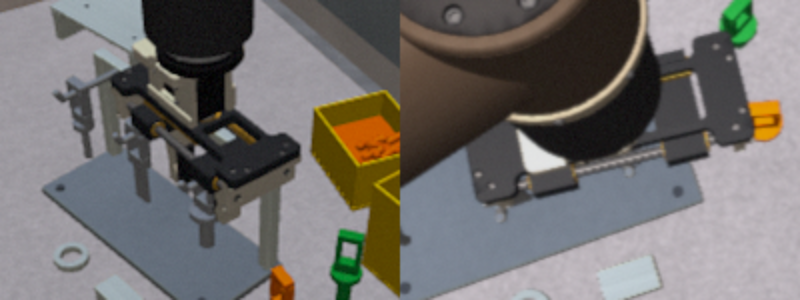

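The fingers straddle the eye, with the collar visible below them at about (205,210). I'll close now.

Request:
{"method": "arm_command", "body": {"travel": [[0,0,0],[0,0,0],[0,0,0],[0,0,0],[0,0,0],[0,0,0]], "delta_rot": [[0,0,0],[0,0,0],[0,0,0],[0,0,0],[0,0,0],[0,0,0]], "grip": 0, "newtons": 40}}

```text
time_s: 3.32
tcp_pos: [0.5882, 0.1034, 0.1442]
eef_rot: [180.0, -0.0, 7.7]
contact_force: [0.1, 0.3, 1.8]
gripper_width: 0.026
gripper_force: 40.0
```

Request:
{"method": "arm_command", "body": {"travel": [[0,0,0.01],[0,0,0.022],[0,0,0.032],[0,0,0.032],[0,0,0.032]], "delta_rot": [[0,0,0],[0,0,0],[0,0,0],[0,0,0],[0,0,0]]}}

```text
time_s: 3.95
tcp_pos: [0.588, 0.1034, 0.16]
eef_rot: [-180.0, 0.0, 7.6]
contact_force: [-0.9, 0.2, -1.4]
gripper_width: 0.0257
gripper_force: 40.0
```

Request:
{"method": "arm_command", "body": {"travel": [[-0.03,-0.007,0],[-0.06,-0.0145,0],[-0.09,-0.022,0],[-0.12,-0.029,0],[-0.15,-0.036,0],[-0.16,-0.039,0],[-0.16,-0.039,0]], "delta_rot": [[0,0,0],[0,0,0],[0,0,0],[0,0,0],[0,0,0],[0,0,0],[0,0,0]]}}

```text
time_s: 4.82
tcp_pos: [0.508, 0.084, 0.1604]
eef_rot: [-180.0, -0.0, 7.7]
contact_force: [-0.3, -0.2, -0.6]
gripper_width: 0.026
gripper_force: 40.0
```

```bash
python3 - <<'E'
from plant import viewer,r
from h import *
a=viewer.capture("side");pickle.dump(a,open("side1.pkl","wb"))
cv2.imwrite("pics/d2.png",cv2.resize(a["img"][110:310,200:400],None,fx=3,fy=3,interpolation=cv2.INTER_CUBIC)[:,:,::-1])
print(r.get_state()["contact_force"])
E
```

```text
[ 0.99135978 -0.36993993 -1.5398478 ]
```

View pics/d2.png

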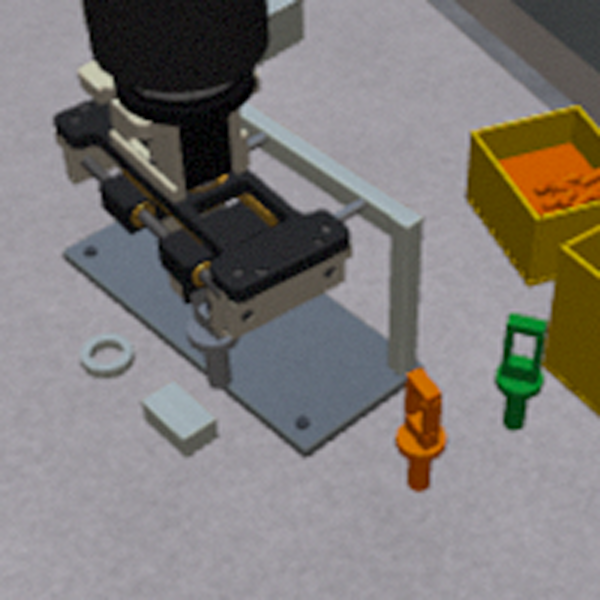

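The gauge is held and clear of the hook, with its collar at about (212,335) and its foot at (218,383) in the crop. The bore at y=-0.275 looks different from the other two, so I'll try it first.

Request:
{"method": "arm_command", "body": {"travel": [[0,0,0.07],[0.01,-0.1,0.08],[0.02,-0.2,0.08],[0.03,-0.3,0.08],[0.04,-0.4,0.08],[0.046,-0.5,0.08],[0.052,-0.6,0.08],[0.052,-0.68,0.08],[0.052,-0.718,0.08],[0.052,-0.718,0.08],[0.052,-0.718,0.08]], "delta_rot": [[0,0,0],[0,0,0],[0,0,0],[0,0,0],[0,0,0],[0,0,0],[0,0,0],[0,0,0],[0,0,0],[0,0,0],[0,0,0]]}}

```text
time_s: 6.25
tcp_pos: [0.5342, -0.2745, 0.1999]
eef_rot: [-180.0, 0.0, 7.7]
contact_force: [0.6, 0.4, -1.0]
gripper_width: 0.0258
gripper_force: 40.0
```

```bash
python3 - <<'E'
from plant import viewer,r
from h import *
a=viewer.capture("side");b=viewer.capture("top");pickle.dump((a,b),open("ab.pkl","wb"))
s=r.get_state();p=s["tcp_pos"];print(p,s["eef_rot"],s["contact_force"])
F=p+[0,0,.0105-.097]; C=p+[0,0,.0105-.052]
for c in(a,b): print("foot",proj(c,F).round(1),"mid",proj(c,(F+C)/2).round(1),"collar",proj(c,C).round(1))
f=proj(a,F)
x0,y0=int(f[0])-50,int(f[1])-75
print(x0,y0)
A=cv2.resize(a["img"][y0:y0+100,x0:x0+100],None,fx=5,fy=5,interpolation=cv2.INTER_CUBIC)
cv2.imwrite("pics/d3.png",A[:,:,::-1])
E
```

```text
[ 0.53434587 -0.27411851  0.20016757] [-1.79996307e+02 -1.16132447e-02  7.72193168e+00] [ 0.24013519 -0.05146468 -1.32082294]
foot [394.7 365.6] mid [396.6 358.4] collar [398.7 350.7]
foot [494.4 260.5] mid [499.4 258.1] collar [504.6 255.5]
344 290
```

View pics/d3.png

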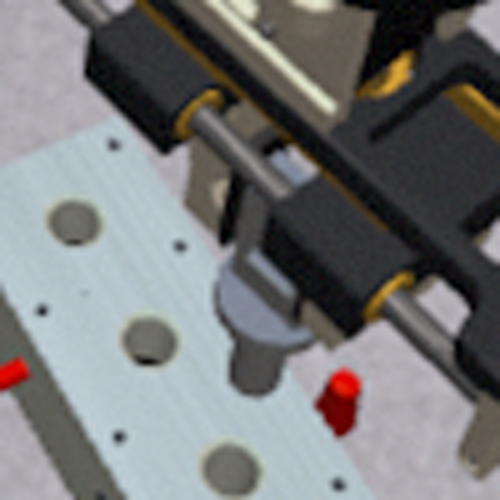

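The pin foot is at crop (255,380), i.e. pixel (394.6,365.6). The prediction was (394.7,365.6), so the gauge axis lies on the TCP axis. I'll lower it into this bore.

Request:
{"method": "arm_command", "body": {"travel": [[-0.001,-0.001,-0.04],[-0.001,-0.001,-0.08],[-0.001,-0.001,-0.104],[-0.001,-0.001,-0.112],[-0.001,-0.001,-0.118],[-0.001,-0.001,-0.124],[-0.001,-0.001,-0.124]], "delta_rot": [[0,0,0],[0,0,0],[0,0,0],[0,0,0],[0,0,0],[0,0,0],[0,0,0]]}}

```text
time_s: 7.22
tcp_pos: [0.5336, -0.2756, 0.1382]
eef_rot: [180.0, -0.0, 7.7]
contact_force: [-0.7, -0.2, -1.7]
gripper_width: 0.0257
gripper_force: 40.0
```

Request:
{"method": "arm_command", "body": {"travel": [[0,0,-0.008],[0,0,-0.016],[0,0,-0.024],[0,0,-0.032],[0,0,-0.036],[0,0,-0.036]], "delta_rot": [[0,0,0],[0,0,0],[0,0,0],[0,0,0],[0,0,0],[0,0,0]]}}

```text
time_s: 7.98
tcp_pos: [0.5335, -0.2756, 0.1199]
eef_rot: [-180.0, 0.0, 7.7]
contact_force: [0.1, -0.3, -3.0]
gripper_width: 0.0258
gripper_force: 40.0
```

Depth is 21.6 mm with no contact. The plug, if there is one, would be felt at TCP z of about 0.1135, so I'll feel past that gently.

Request:
{"method": "arm_command", "body": {"travel": [[0,0,-0.006],[0,0,-0.01],[0,0,-0.013],[0,0,-0.016],[0,0,-0.018],[0,0,-0.018]], "delta_rot": [[0,0,0],[0,0,0],[0,0,0],[0,0,0],[0,0,0],[0,0,0]]}}

```text
time_s: 8.72
tcp_pos: [0.5336, -0.2756, 0.111]
eef_rot: [-180.0, 0.0, 7.7]
contact_force: [0.7, -0.8, -1.9]
gripper_width: 0.0255
gripper_force: 40.0
```

Request:
{"method": "arm_command", "body": {"travel": [[0,0,-0.004],[0,0,-0.008],[0,0,-0.012],[0,0,-0.016],[0,0,-0.02],[0,0,-0.02]], "delta_rot": [[0,0,0],[0,0,0],[0,0,0],[0,0,0],[0,0,0],[0,0,0]]}}

```text
time_s: 9.48
tcp_pos: [0.5335, -0.2756, 0.1008]
eef_rot: [-180.0, 0.0, 7.7]
contact_force: [0.2, -1.2, -1.1]
gripper_width: 0.0256
gripper_force: 40.0
```

The depth is now about 41 mm with no resistance, so this bore is clear. I'll ease down until the collar meets the housing.

Request:
{"method": "arm_command", "body": {"travel": [[0,0,-0.003],[0,0,-0.005],[0,0,-0.007],[0,0,-0.009],[0,0,-0.01],[0,0,-0.01]], "delta_rot": [[0,0,0],[0,0,0],[0,0,0],[0,0,0],[0,0,0],[0,0,0]]}}

```text
time_s: 10.22
tcp_pos: [0.5337, -0.2757, 0.0974]
eef_rot: [180.0, -0.0, 7.7]
contact_force: [-3.3, 2.4, 8.6]
gripper_width: 0.0258
gripper_force: 40.0
```

Request:
{"method": "arm_command", "body": {"travel": [[0,0,-0.002],[0,0,-0.004],[0,0,-0.004],[0,0,-0.004]], "delta_rot": [[0,0,0],[0,0,0],[0,0,0],[0,0,0]]}}

```text
time_s: 10.72
tcp_pos: [0.5338, -0.2757, 0.0972]
eef_rot: [179.9, -0.1, 7.7]
contact_force: [-8.2, 6.0, 23.0]
gripper_width: 0.0256
gripper_force: 40.0
```

```bash
python3 - <<'E'
from plant import viewer,r
from h import *
a=viewer.capture("side")
s=r.get_state();print(s["tcp_pos"],s["contact_force"],s["moment"])
cv2.imwrite("pics/d4.png",cv2.resize(a["img"][310:430,320:440],None,fx=5,fy=5,interpolation=cv2.INTER_CUBIC)[:,:,::-1])
E
```

```text
[ 0.53375822 -0.27572127  0.09723403] [-7.62897922  6.35225718 24.58284547] [2.58297044 3.12830858 0.04000139]
```

View pics/d4.png

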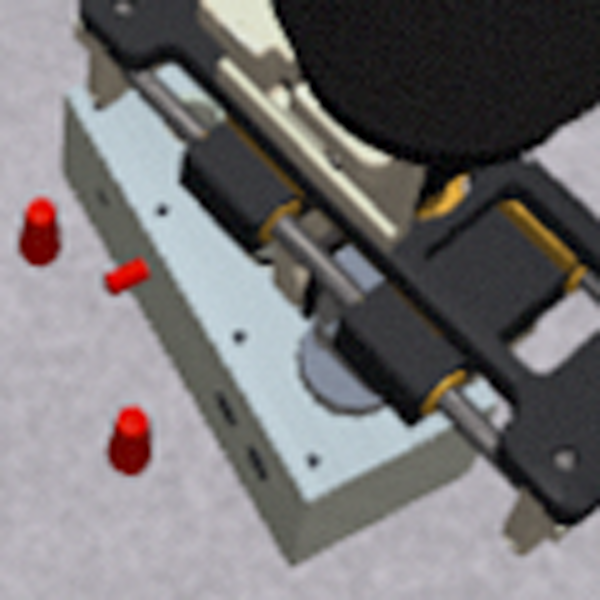

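The collar sits on the housing face around its visible rim, with firm resistance at z of about 0.097, which matches full depth. I'll ease the press and release.

Request:
{"method": "arm_command", "body": {"travel": [[0,0,0.002],[0,0,0.003],[0,0,0.003]], "delta_rot": [[0,0,0],[0,0,0],[0,0,0]]}}

```text
time_s: 11.15
tcp_pos: [0.5337, -0.2757, 0.0973]
eef_rot: [180.0, -0.0, 7.7]
contact_force: [-4.3, 3.1, 11.9]
gripper_width: 0.0258
gripper_force: 40.0
```

Request:
{"method": "arm_command", "body": {"travel": [[0,0,0],[0,0,0],[0,0,0],[0,0,0],[0,0,0]], "delta_rot": [[0,0,0],[0,0,0],[0,0,0],[0,0,0],[0,0,0]], "grip": 0.65}}

```text
time_s: 11.78
tcp_pos: [0.5336, -0.2756, 0.0954]
eef_rot: [-180.0, 0.0, 7.7]
contact_force: [-1.1, 0.7, -1.0]
gripper_width: 0.0568
gripper_force: 0.0
```

Request:
{"method": "arm_command", "body": {"travel": [[0,0,0.04],[0,0,0.1],[0,0,0.2],[0,0,0.3],[-0.1,0.1,0.3],[-0.2,0.2,0.3],[-0.2,0.3,0.3],[-0.2,0.3,0.3]], "delta_rot": [[0,0,0],[0,0,0],[0,0,0],[0,0,0],[0,0,0],[0,0,0],[0,0,0],[0,0,0]]}}

```text
time_s: 12.78
tcp_pos: [0.4329, -0.1226, 0.2465]
eef_rot: [-180.0, -0.1, 8.0]
contact_force: [0.2, -0.4, -0.4]
gripper_width: 0.0571
gripper_force: 0.0
```

```bash
python3 - <<'E'
from plant import viewer,r
from h import *
a=viewer.capture("side")["img"];b=viewer.capture("top")["img"]
u=lambda im,x,y:cv2.resize(im[y:y+140,x:x+130],None,fx=3,fy=3,interpolation=cv2.INTER_CUBIC)
cv2.imwrite("pics/d5.png",np.hstack([u(a,220,120),u(a,320,290)])[:,:,::-1])
E
```

```text
(no output)
```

View pics/d5.png

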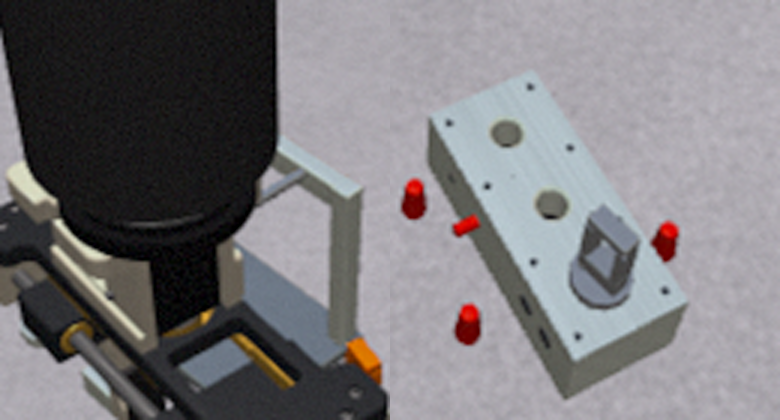

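The gauge stands upright with its collar flush at about (602,285). The arm hides the rack, so I'll compare the two bystanders with the first top image numerically before handing in.

```bash
python3 - <<'E'
from plant import viewer,r
from h import *
b=viewer.capture("top")["img"].astype(int);o=L("top0")["img"].astype(int)
for n,(x,y) in dict(slim=(105,280),blade=(172,258),thickhook=(235,230)).items():
    print(n,np.abs(b-o)[y:y+40,x:x+38].mean().round(1))
E
```

```text
slim 32.9
blade 28.9
thickhook 30.7
```

Request:
{"method": "arm_command", "body": {"travel": [[-0.16,-0.1,0],[-0.16,-0.2,0],[-0.16,-0.3,0],[-0.16,-0.4,0],[-0.16,-0.5,0],[-0.16,-0.56,0],[-0.16,-0.56,0],[-0.16,-0.56,0]], "delta_rot": [[0,0,0],[0,0,0],[0,0,0],[0,0,0],[0,0,0],[0,0,0],[0,0,0],[0,0,0]]}}

```text
time_s: 13.92
tcp_pos: [0.3527, -0.4063, 0.2448]
eef_rot: [-179.9, 0.1, 7.5]
contact_force: [0.3, 0.6, -0.3]
gripper_width: 0.0571
gripper_force: 0.0
```

```bash
python3 - <<'E'
from plant import viewer,r
from h import *
for c,D in(("top",dict(slim=(105,280),blade=(172,258),thickhook=(235,230),floor=(200,360))),("side",dict(slim=(228,135),blade=(256,155),thickhook=(288,175)))):
    b=viewer.capture(c)["img"].astype(int);o=L(c+"0")["img"].astype(int)
    for n,(x,y) in D.items(): print(c,n,np.abs(b-o)[y:y+38,x:x+30].mean().round(1))
E
```

```text
top slim 1.3
top blade 1.4
top thickhook 5.9
top floor 1.2
side slim 39.7
side blade 40.9
side thickhook 38.5
```

The bystanders haven't moved: both differ from the first top image only at noise level. I'll hand in.

```bash
python3 -c "
from plant import close_job
print(close_job())"
```

```text
the job is handed in; nothing more can be done
None
```

The thick gauge stands flush in the clear bore (the one at world y of about -0.275, housing y = -50 mm), released, with the slim and blade gauges still hanging on their hooks; the job is handed in at about 14 s.

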